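# Send a spent probe insert into the pedal cool-down box

## Robot

A 6-joint arm with a two-finger parallel gripper is mounted at the origin on the work surface. World frame = base frame: x ahead of the robot, y to its left, z up, the work surface at z = 0. Lengths are in m, angles in degrees, forces in N, time in s.
With the tool pointing down it reaches from about 0.25 to 0.725 m from the base axis. Payload 9.7 kg.
Tool frame: the origin (TCP) lies midway between the tips of the shut fingers; the grasp point (between the pads) lies 19 mm behind it; x points along the fingers, y is the direction in which the jaws open and shut, and the axes are right-handed (so a half turn about x gives the same grasp; the last joint's range is limited). The gripper opens to 85 mm and grips with 20 to 120 N. Pads are 22 mm wide; open, the fingers measure 114 mm over their backs; the gripper's body (76 mm by 85 mm) begins 54 mm behind the grasp point. The pads swing forward as they close: fully open they stand 13 mm farther back than shut.
Start: joints at [75.229, 4.979, 10.078, 95.1, 0, 90], TCP at [0.14, 0.532, 0.231] pointing down, gripper open.
Joint ranges: [-179.16, 179.16], [-48.56, 103.87], [-65.8, 70.77], [-126.05, 130.52], [-82.76, 87.17], [-180, 180]. Speed limits (degrees/s): [127.2, 127.2, 147.25, 180, 180, 180].

## Interface

Orientations are given as [roll, pitch, yaw] about the fixed x, y, z axes, in that order (R = Rz(yaw) Ry(pitch) Rx(roll)).
In Python, from workcell import bot, cams gives the robot as it stands.
- The arm moves only by the tool apply_moves, never from a script. Its argument "commands" is a list of rows, each a list of 5 numbers: the shift along the tool's x, y, z in m, then the turn about the tool's x in rad, then the opening, from -1 (shut) to 1 (fully open). In form: [[tx, ty, tz, roll, hand], ...]. A call has 1 to 12 rows; each row is the pose to reach, as a shift and turn from the pose measured when the call began, along the tool's axes at that moment; what a row does not reach only later rows make up. A row lasts 1/10 s, in which the tool goes at most 50 mm and 8.59 degrees, less where a joint would pass 70% of its speed; a pose out of reach is approached as far as the arm can. A call with a gripper value outside its range is refused whole. The fingers move at their own pace and stop on an object; "newtons" is the grip in N (left out, the last holds). Time passes only in rows, so rows that repeat a pose let the fingers close. It gives the time, the measured TCP pose, the force and the opening at its end, in the units of the state.
- bot.get_obs(): the state, without advancing time (a new reading comes with each control period).
- cams.camera(name): name is "scene" or "top" or "wrist"; returns a dict with "frame" (384x512x3 uint8, blue, green, red), "depth" (384x512 float32, m along the optical axis (not along the pixel's ray), 0 where there is no reading), "camera_matrix" (3x3 intrinsics, pixels), "R" (3x3) and "t" (3): a world point X has camera coordinates R X + t; the wrist camera has in their place "mount" (4x4, takes a point from camera to tool coordinates, whose origin is the TCP and whose axes are the tool frame's). Camera axes: x right, y down, z forward; pixel columns grow to the right and rows downward; lengths in m; the calibration is good to about 2 mm. A picture is of the moment at which its call begins: read the wrist's pose just before it.
- bot.job_done(): hands the job in, once; it reports no verdict.
Trained networks look in the newest picture that a camera, given by its name, has taken for a name from the list of things; names that differ only in an ending like _2 or _b are one class to them, and where a whole thing is asked for, a point or a joint stands for the part that bears it (a point fixed in the world has none). Each returns a list of dicts, best first, with "confidence" (0 to 1); they miss things now and then, are a little off and sometimes report something else, mostly with a low value. They report only what shows in the picture. A call takes as long as a camera call.
- cams.spot_in(name, camera): "rect" ([left, top, right, bottom] in pixels, round what is visible of it).
The state is a dict: "time": time; "q": joint angles; "qd": joint speeds; "joint_efforts": joint torques, N m; "ee_pos": TCP position; "tcp_rot": TCP orientation; "wrist_force": force on the tool from outside, world axes, zero at the start; "torque": the same for the moment, N m; "opening": finger opening in m.
Only numpy, scipy, OpenCV 4.12 (cv2) and the standard library are available. Lean on these libraries where they do the work, as an engineer would, in place of code of your own. Each camera call takes 0.05 s, during which the arm holds its last target. There are 200 camera calls.

## Task

Take the silver insert with the red band off the rack and lay it on the rails of the cool-down box, so that it rolls down and waits against the closed lid. Press the red pedal right down onto its rubber stop without forcing it, and hold it there firmly for a moment while the insert rolls into the box. Then ease the pedal all the way back up so that the lid comes down gently and never slams; leave everything else where it is.

Things in the scene. Friction and masses are not known exactly. Their poses are not given: they have to be found in the camera images.
- insert_mid (a point): centre of the wanted insert: silver cylinder with a red band round its middle, 36 diameter, 80 long, about 0.2 kg, lying level on the rack in one of its three places; its own x axis is the cylinder axis. It rests in two V saddles (9 wide, 30 mm either side of its middle), so its middle 46 mm is free for fingers, down to 34 mm below its centre.
- rack: white base plate 100 (x) x 280 (y) x 8 with blue V saddles for three inserts lying along the rack's x, centres at y = -90, 0, 90 and 42 above the table; origin at the centre of its underside. Fixed.
- cooler: fixed cool-down box, place and yaw differ: dark open box 120 (x) x 140 (y) x 80 tall, origin at the centre of its underside; white hood lid above (top at 135); pedal out of its -x side; rail chute out of its -y side to y -217: two steel rails falling 10 degrees towards +y, open gap 50 wide between them, orange side guides 92 apart. The insert lies along the box's x. Inner floor 8 up.
- chute_set (a point): where to lay the insert: its centre when resting on the upper rails, at x 0, y -165, z 122 in the box's frame, 76 mm up-chute from where it waits. Fingers may straddle it up- and down-chute and dip into the gap between the rails (80 mm free below). Let go, it rolls down to the lid by itself.
- chute_wait (a point): centre of the insert when it waits on the rails against the closed lid, at x 0, y -89, z 108 in the box's frame.
- lid (a joint): lid angle in rad, 0 shut, grows as it rises; hinged along the box's x at y 65, z 85, front skirt towards the chute. Driven by the pedal: lid = 2 x pedal. The insert passes under it above about 0.35.
- pedal (a joint): pedal angle in rad, 0 fully up, grows as it is pressed; hinged along the box's y at x -66, z 58. The steel lever slopes up 0.2 rad at rest. Spring and lid push back with about 3 to 12 N at the pad before the stop; let go, it flies up and the lid slams.
- pedal_pad (a point): centre of the top face of the red pedal pad (44 x 64, 8 thick), 100 mm from its hinge; moves with the pedal. At rest it is about 82 above the table. A push of 28 N or more counts as forcing it. It meets the rubber stop after about 22 to 48 mm of downward travel; how far differs each time.
- rubber_stop (a joint): squash in m of the black rubber stop on its brass post under the pedal (0 untouched, up to 0.008); stiffness 12 N per mm. Pressed firmly home it is squashed about 1 mm, which adds about 9 N to the force on the pad.
- meter: bystander: navy handheld meter 190x95x42
- phone: bystander: black phone 146x70x9 lying flat
- screwdriver: bystander: screwdriver lying flat
- tape: bystander: yellow tape roll, 90 across, 24 tall
- bottle: bystander: amber bottle, 60 across, 130 tall
- brass_insert_mid (a point): bystander: centre of the plain brass insert on the rack, same size as the wanted one
- dark_insert_mid (a point): bystander: centre of the plain dark steel insert on the rack, same size

How it is judged:
By the outcome, as a careful person would: the job done as asked, in the order asked, and still so for the second after the job is handed in, with the robot touching nothing.
It also fails if it takes over 64 s, if anything falls off the work surface, if the arm or the gripper's body presses on something with over 40 N, if the wrist force passes 120 N, or if a joint passes its speed limit or range.

## Working session

There is one attempt and no reset: what is moved stays moved. The work goes in short steps, Python scripts to look and compute and a tool call to move; the robot and the scene stay as the last step left them, time stands still between calls to the robot, and variables do not carry over. Pictures are saved under pics/ and viewed, about 8 in all and at most 12, crops included, and the job is handed in when it is done.

Besides the shell and the picture viewer there is one more tool, called by a JSON object that holds its "api" and its "payload". apply_moves: Moves the arm, as the interface text tells. Its arguments: {"type":"object","properties":{"commands":{"type":"array"},"newtons":{"type":"number"}},"required":["commands"]}

```bash
mkdir -p pics; cat > h.py <<'E'
import numpy as np, cv2
from workcell import bot, cams
from scipy.spatial.transform import Rotation as Ro
def cloud(c, o=None):
    K=c["camera_matrix"]; d=c["depth"]; v,u=np.mgrid[:d.shape[0],:d.shape[1]]
    P=np.stack([(u-K[0,2])/K[0,0]*d,(v-K[1,2])/K[1,1]*d,d],-1)
    if "R" in c: W=(P-c["t"])@c["R"]
    else:
        M=c["mount"]; R=Ro.from_euler("xyz",o["tcp_rot"],degrees=True).as_matrix()
        W=(P@M[:3,:3].T+M[:3,3])@R.T+o["ee_pos"]
    W[d==0]=np.nan
    return W
E
python3 - <<'E'
from h import *
o=bot.get_obs();print(o)
ims=[]
for n in("scene","top"):
    c=cams.camera(n);np.savez(f"/tmp/{n}.npz",**c);cv2.imwrite(f"pics/{n}0.png",c["frame"])
    W=cloud(c)
    for t in("insert_mid","rack","cooler","pedal_pad","lid","rubber_stop","brass_insert_mid","dark_insert_mid"):
        for r in cams.spot_in(t,n)[:2]:
            x=r["rect"];u,v=int((x[0]+x[2])/2),int((x[1]+x[3])/2)
            print(n,t,np.round(x),round(r["confidence"],2),np.round(W[v,u],3))
E
```

```text
{'time': 0.0, 'q': array([7.52302068e+01, 5.01083619e+00, 1.00351376e+01, 9.50992276e+01,
       2.07437784e-04, 8.99982738e+01]), 'qd': array([-0.08035583,  0.0907813 , -0.07195283,  0.01292367,  0.10596851,
       -0.02703752]), 'joint_efforts': array([-9.33940682e-04, -5.20389676e+01,  4.64805579e+01,  1.61832094e-02,
       -1.56070757e-05, -2.63290156e-05]), 'ee_pos': array([0.14015693, 0.53161138, 0.23059172]), 'tcp_rot': array([ -90.16035265,   89.92507357, -104.92841982]), 'wrist_force': array([ 0.27021284, -0.08927177,  0.29181872]), 'torque': array([-0.02065109,  0.00660077, -0.03713077]), 'opening': 0.08525877099065425}
scene insert_mid [199. 218. 225. 243.] 0.73 [ 0.526 -0.176  0.06 ]
scene insert_mid [159. 266. 187. 289.] 0.34 [ 0.53  -0.361  0.059]
scene rack [154. 223. 235. 305.] 0.64 [ 0.53  -0.275  0.007]
scene rack [160. 265. 187. 289.] 0.25 [ 0.534 -0.36   0.062]
scene cooler [259. 133. 334. 226.] 0.81 [0.641 0.155 0.051]
scene pedal_pad [257. 140. 281. 159.] 0.49 [0.5   0.202 0.081]
scene lid [282. 136. 335. 183.] 0.76 [0.661 0.189 0.132]
scene dark_insert_mid [160. 264. 188. 289.] 0.57 [ 0.529 -0.356  0.056]
top insert_mid [306. 202. 315. 227.] 0.52 [ 0.521 -0.179  0.059]
top rack [296. 202. 372. 231.] 0.8 [ 0.519 -0.259  0.054]
top rack [353. 204. 367. 229.] 0.74 [ 0.525 -0.352  0.055]
top cooler [176. 145. 260. 231.] 0.73 [0.587 0.147 0.091]
top pedal_pad [187. 193. 205. 223.] 0.83 [0.515 0.214 0.08 ]
top pedal_pad [250. 140. 275. 150.] 0.56 [0.777 0.002 0.016]
top lid [178. 148. 217. 187.] 0.73 [0.645 0.215 0.136]
top lid [176. 148. 261. 229.] 0.34 [0.593 0.146 0.06 ]
top brass_insert_mid [331. 200. 343. 230.] 0.75 [ 0.525 -0.27   0.067]
top dark_insert_mid [356. 203. 365. 229.] 0.7 [ 0.525 -0.352  0.055]
```

View pics/top0.png

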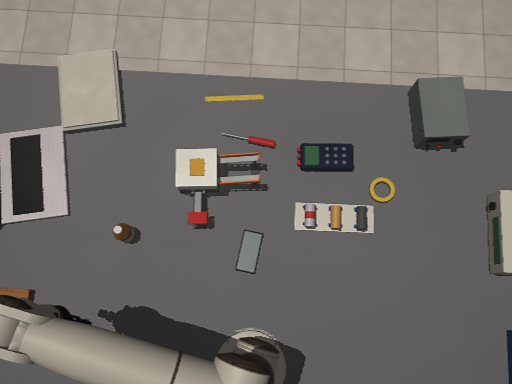

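View pics/scene0.png

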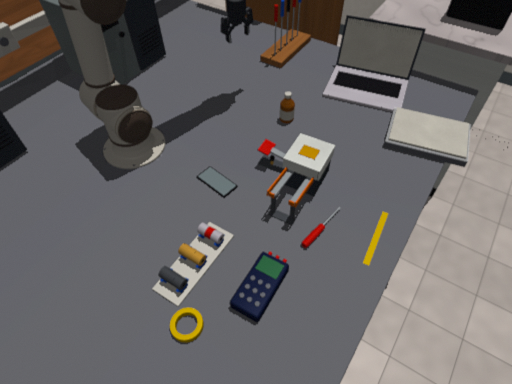

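The top view shows the red-banded insert at px (310,215), the nearest of three on the rack. The box lid is at (197,170), with the chute running right to (260,168) and the red pedal pad at (198,217). The scene view agrees: insert at (212,232), pedal at (267,148). Next I'll fit poses.

```bash
python3 - <<'E'
from h import *
for n in("top","scene"):
    c=dict(np.load(f"/tmp/{n}.npz"));W=cloud(c);f=c["frame"];hsv=cv2.cvtColor(f,cv2.COLOR_BGR2HSV)
    H,S,V=[hsv[...,i].astype(int) for i in range(3)]
    x,y,z=W[...,0],W[...,1],W[...,2]
    def rect(m,l):
        p=W[m][:,:2].astype(np.float32); r=cv2.minAreaRect(p); print(n,l,m.sum(),np.round(r[0],4),np.round(r[1],3),round(r[2],2),"zmed",np.median(z[m]).round(4))
    box=(x>.4)&(x<.8)&(y>-.08)&(y<.3)
    rect(box&(z>.125),"lidtop")
    rect(box&(z>.06)&(S>150)&(H<5)|box&(z>.06)&(S>150)&(H>174),"padred")
    rect(box&(z>.06)&(z<.2)&(S>120)&(H>4)&(H<20)&(y<.1),"orange")
    rk=(x>.4)&(x<.65)&(y>-.45)&(y<-.1)
    rect(rk&(z>.003)&(z<.075),"rack")
    for l,a,b in(("red",-.25,-.1),("brass",-.31,-.22),("dark",-.4,-.31)):
        rect(rk&(y>a)&(y<b)&(z>.05),l)
    m=rk&(z>.04)&((H<6)|(H>172))&(S>150)
    rect(m,"band"); print(np.nanmedian(W[m],0))
E
```

```text
top lidtop 1590 [0.6521 0.1468] [0.135 0.283] 4.76 zmed 0.1343
top padred 216 [0.4825 0.2075] [0.042 0.062] 3.99 zmed 0.0816
top orange 160 [0.6593 0.0546] [0.106 0.096] 3.31 zmed 0.1133
top rack 3278 [ 0.525 -0.275] [0.25  0.349] 0.07 zmed 0.0084
top red 200 [ 0.5202 -0.1791] [0.081 0.035] 1.58 zmed 0.057
top brass 199 [ 0.519  -0.2677] [0.08  0.031] 1.23 zmed 0.0574
top dark 203 [ 0.5218 -0.3578] [0.079 0.032] 1.23 zmed 0.0577
top band 57 [ 0.5191 -0.1775] [0.031 0.02 ] 89.01 zmed 0.0578
[ 0.52026883 -0.17555674  0.05777951]
scene lidtop 1233 [0.6522 0.1511] [0.133 0.289] 4.76 zmed 0.1352
scene padred 154 [0.4839 0.208 ] [0.041 0.062] 7.74 zmed 0.0819
scene orange 188 [0.661  0.0539] [0.103 0.095] 4.12 zmed 0.1146
scene rack 3391 [ 0.5248 -0.2753] [0.249 0.349] 0.06 zmed 0.0096
scene red 233 [ 0.5209 -0.1769] [0.082 0.033] 0.67 zmed 0.0571
scene brass 255 [ 0.5206 -0.2674] [0.081 0.032] 1.66 zmed 0.0576
scene dark 291 [ 0.5238 -0.3566] [0.082 0.032] 0.27 zmed 0.0576
scene band 63 [ 0.5216 -0.1809] [0.029 0.021] 89.09 zmed 0.0575
[ 0.52209688 -0.18480332  0.05748648]
```

```bash
cat >> h.py <<'E'
def go(target, yaw=None):
    """print tool-axis shift to world target and roll so that tool y lies along world direction yaw (deg, mod 180)"""
    o=bot.get_obs(); R=Ro.from_euler("xyz",o["tcp_rot"],degrees=True).as_matrix()
    s=R.T@(np.array(target)-o["ee_pos"])
    print("pos",o["ee_pos"].round(4),"ty",R[:,1].round(3),"tx",R[:,0].round(4),"tz",R[:,2].round(3),"q6",o["q"][5].round(1),"t",o["time"],"open",o["opening"])
    r=0
    if yaw is not None:
        cur=np.degrees(np.arctan2(R[1,1],R[0,1])); d=(cur-yaw+90)%180-90   # tool x down: +roll turns yaw negatively
        r=np.radians(d)
    print("shift",s.round(4),"roll",round(r,4),"F",o["wrist_force"].round(2))
E
python3 - <<'E'
from h import *
go([.5205,-.178,.20],91)
E
```

```text
pos [0.1402 0.5318 0.2313] ty [ 0.255  0.967 -0.   ] tx [ 0. -0. -1.] tz [ 0.967 -0.255  0.   ] q6 90.0 t 0.9 open 0.08547935601732111
shift [ 0.0313 -0.5894  0.5487] roll -0.2752 F [ 0.2  -0.66 -0.08]
```

{"api": "apply_moves", "payload": {"commands": [[0, -0.036, 0.034, 0, 1], [0, -0.072, 0.068, -0.04, 1], [0, -0.108, 0.102, -0.08, 1], [0, -0.144, 0.136, -0.12, 1], [0, -0.18, 0.17, -0.16, 1], [0, -0.216, 0.203, -0.2, 1], [0, -0.25, 0.235, -0.24, 1], [0, -0.285, 0.268, -0.275, 1], [0, -0.285, 0.268, -0.275, 1]]}}

```text
time: 1.8
ee_pos: [0.3287, 0.1836, 0.2316]
tcp_rot: [-21.4, 89.9, -20.7]
wrist_force: [0.6, 0.1, 0.4]
opening: 0.0853
```

```bash
python3 - <<'E'
from h import *
go([.5205,-.178,.20],91)
print(bot.get_obs()["q"])
E
```

```text
pos [0.3287 0.1836 0.2316] ty [-0.011  1.    -0.001] tx [ 1.4e-03 -5.0e-04 -1.0e+00] tz [1.    0.011 0.001] q6 28.6 t 1.8 open 0.08527942055860659
shift [ 0.0321 -0.3637  0.1877] roll -0.0064 F [0.6  0.08 0.37]
[ 2.92304987e+01 -1.85627109e+01 -1.11537950e+01  9.73552799e+01
 -6.38568674e-02  2.85954512e+01]
```

q6 decreases, so it stays in range. Continuing.

{"api": "apply_moves", "payload": {"commands": [[0, -0.04, 0.02, 0, 1], [0, -0.08, 0.041, 0, 1], [0, -0.12, 0.062, 0, 1], [0, -0.16, 0.083, 0, 1], [0, -0.2, 0.104, 0, 1], [0, -0.24, 0.125, 0, 1], [0.01, -0.28, 0.146, 0, 1], [0.02, -0.32, 0.167, 0, 1], [0.032, -0.364, 0.188, 0, 1], [0.032, -0.364, 0.188, 0, 1], [0.032, -0.364, 0.188, 0, 1]]}}

```text
time: 2.9
ee_pos: [0.5208, -0.1784, 0.1991]
tcp_rot: [145.1, 90.0, 145.6]
wrist_force: [0.4, 0.1, 1.3]
opening: 0.085
```

```bash
python3 - <<'E'
from h import *
o=bot.get_obs();c=cams.camera("wrist");cv2.imwrite("pics/w1.png",c["frame"]);W=cloud(c,o)
hsv=cv2.cvtColor(c["frame"],cv2.COLOR_BGR2HSV);H,S=hsv[...,0].astype(int),hsv[...,1]
z=W[...,2]
m=(z>.045)&(z<.07)&((H<6)|(H>172))&(S>150)
print("band",m.sum(),np.median(W[m],0),cv2.minAreaRect(W[m][:,:2].astype(np.float32)))
b=np.median(W[m],0)
m2=(z>.05)&(z<.07)&(abs(W[...,1]-b[1])<.03)&(abs(W[...,0]-b[0])<.06)
print("ins",cv2.minAreaRect(W[m2][:,:2].astype(np.float32)))
go([.5205,-.178,.05],91)
E
```

```text
band 790 [ 0.52081528 -0.17506351  0.05886732] ((0.5210809111595154, -0.1746211051940918), (0.024039780721068382, 0.033769574016332626), 0.8848242163658142)
ins ((0.5209419131278992, -0.17467407882213593), (0.08013735711574554, 0.03357519581913948), 0.6689389944076538)
pos [ 0.5207 -0.1777  0.2   ] ty [-0.011  1.    -0.   ] tx [ 7.e-04  0.e+00 -1.e+00] tz [1.    0.011 0.001] q6 -19.5 t 2.95 open 0.08503684867709763
shift [ 0.15   -0.0003 -0.0003] roll -0.0065 F [0.54 1.2  0.19]
```

View pics/w1.png

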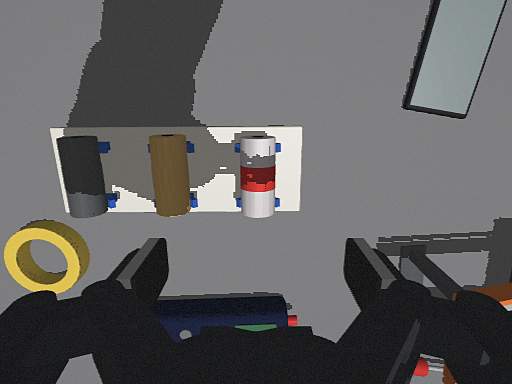

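The wrist view shows the red-banded insert at px (258,175), between the open fingers' columns (165 and 350) and clear of its neighbours. Descending to grip.

{"api": "apply_moves", "payload": {"commands": [[0.04, 0.002, 0, 0, 1], [0.08, 0.002, 0, 0, 1], [0.12, 0.002, 0, 0, 1], [0.15, 0.002, 0, 0, 1], [0.177, 0.002, 0, 0, 1], [0.177, 0.002, 0, 0, 1], [0.177, 0.002, 0, 0, -1], [0.177, 0.002, 0, 0, -1], [0.177, 0.002, 0, 0, -1], [0.177, 0.002, 0, 0, -1], [0.177, 0.002, 0, 0, -1], [0.177, 0.002, 0, 0, -1]], "newtons": 40}}

```text
time: 4.15
ee_pos: [0.5218, -0.1764, 0.0249]
tcp_rot: [-28.2, 89.8, -27.6]
wrist_force: [-0.4, -1.7, 6.5]
opening: 0.0348
```

```bash
python3 - <<'E'
from h import *
go([.520,-.178,.20],91)
E
```

```text
pos [ 0.5218 -0.1764  0.0249] ty [-0.011  1.    -0.002] tx [ 0.0033 -0.0017 -1.    ] tz [1.    0.011 0.003] q6 -19.3 t 4.15 open 0.034792948299243134
shift [-0.1751 -0.0018 -0.0012] roll -0.0069 F [-0.36 -1.66  6.51]
```

{"api": "apply_moves", "payload": {"commands": [[-0.01, 0, 0, 0, -1], [-0.03, 0, 0, 0, -1], [-0.07, 0, 0, 0, -1], [-0.11, 0, 0, 0, -1], [-0.15, 0, 0, 0, -1], [-0.195, 0, 0, 0, -1], [-0.215, 0.03, 0.015, 0, -1], [-0.215, 0.06, 0.035, 0, -1], [-0.215, 0.09, 0.055, 0, -1], [-0.215, 0.12, 0.075, 0, -1], [-0.215, 0.13, 0.085, 0, -1], [-0.215, 0.13, 0.085, 0, -1]]}}

```text
time: 5.35
ee_pos: [0.6054, -0.0438, 0.2399]
tcp_rot: [-29.0, 89.8, -28.2]
wrist_force: [-0.1, 0.4, -2.5]
opening: 0.0347
```

```bash
python3 - <<'E'
from h import *
go([.659,.0575,.19],94.5)
o=bot.get_obs();c=cams.camera("wrist");cv2.imwrite("pics/w2.png",c["frame"]);W=cloud(c,o);np.savez("/tmp/w2.npz",W=W,f=c["frame"])
E
```

```text
pos [ 0.6054 -0.0438  0.2399] ty [-0.013  1.    -0.002] tx [ 0.0028 -0.0015 -1.    ] tz [1.    0.013 0.003] q6 -4.8 t 5.35 open 0.03466233298022195
shift [0.0499 0.1007 0.0548] roll -0.0658 F [-0.13  0.4  -2.53]
```

View pics/w2.png

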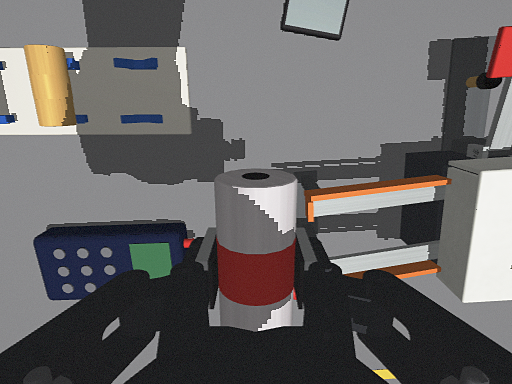

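The insert is held, seen at px (256,250), with the chute guides at the right (310-450, rows 185-215 and 270). I'll fit the guides and the insert's tilt.

```bash
python3 - <<'E'
from h import *
d=np.load("/tmp/w2.npz");W=d["W"];hsv=cv2.cvtColor(d["f"],cv2.COLOR_BGR2HSV);H,S,V=[hsv[...,i].astype(int) for i in range(3)]
x,y,z=[W[...,i] for i in range(3)]
m=(H>4)&(H<20)&(S>150)&(z>.09)&(z<.17)&(y>-.02)&(x>.5)
for l,k in(("near",m&(x<.65)),("far",m&(x>.66))):
    p=W[k]
    if len(p)>20:
        vx,vy,x0,y0=cv2.fitLine(p[:,:2].astype(np.float32),cv2.DIST_HUBER,0,.001,.001).ravel()
        print(l,len(p),"yaw",np.degrees(np.arctan2(vy,vx)),"x at y=.06",x0+(.06-y0)*vx/vy,"y range",p[:,1].min(),p[:,1].max(),"xr at end",np.percentile(p[p[:,1]<p[:,1].min()+.03][:,0],[2,50,98]),"z",np.median(p[p[:,1]<.03][:,2]))
k=(abs(y+.0438)<.008)&(z>.24)&(z<.32)&(x>.55)&(x<.65)
p=W[k]; print("insert",len(p),p.min(0),p.max(0),"slope",np.polyfit(p[:,0],p[:,2],1))
lid=(z>.128)&(z<.14)&(y>.1)&(V>100);print("lid",lid.sum(),W[lid].min(0),W[lid].max(0))
for X in(.52,.62):pass
# scene/top guides too
for n in("top","scene"):
    c=dict(np.load(f"/tmp/{n}.npz"));Q=cloud(c);h=cv2.cvtColor(c["frame"],cv2.COLOR_BGR2HSV)
    m=(h[...,0]<20)&(h[...,0]>4)&(h[...,1]>120)&(Q[...,2]>.09)&(abs(Q[...,1]-.05)<.05)
    for k in(m&(Q[...,0]<.65),m&(Q[...,0]>.66)):
        p=Q[k];vx,vy,x0,y0=cv2.fitLine(p[:,:2].astype(np.float32),cv2.DIST_HUBER,0,.001,.001).ravel()
        print(n,len(p),np.degrees(np.arctan2(vy,vx)),x0+(.06-y0)*vx/vy,p[:,1].min())
E
```

```text
near 1676 yaw -84.668724 x at y=.06 0.61051154 y range 0.004706444352507597 0.14742696679904832 xr at end [0.61183147 0.61485131 0.63826041] z 0.12311382400338829
far 711 yaw -85.52445 x at y=.06 0.7068182 y range 0.05293797990843431 0.15563661819011249 xr at end [0.70539062 0.70651293 0.7075796 ] z nan
insert 6958 [ 0.56399558 -0.05179866  0.2408812 ] [ 0.63088462 -0.0358009   0.31999549] slope [0.13873114 0.19584992]
lid 5906 [0.58482137 0.1483349  0.12801676] [0.71847446 0.20602552 0.13862339]
top 76 -85.569336 0.60989916 0.004028767801841236
top 84 -86.94962 0.7069554 0.008438116405168752
scene 95 -81.77149 0.61326593 0.0035289683752897172
scene 91 89.08588 0.70971006 0.009428475785570302
  return _methods._mean(a, axis=axis, dtype=dtype,
  ret = ret.dtype.type(ret / rcount)
```

{"api": "apply_moves", "payload": {"commands": [[0.01, 0.02, 0.01, -0.02, -1], [0.02, 0.04, 0.02, -0.04, -1], [0.03, 0.06, 0.03, -0.06, -1], [0.04, 0.08, 0.042, -0.071, -1], [0.055, 0.101, 0.055, -0.071, -1], [0.07, 0.101, 0.055, -0.071, -1], [0.07, 0.101, 0.055, -0.071, -1]]}}

```text
time: 6.1
ee_pos: [0.6576, 0.0557, 0.1678]
tcp_rot: [-119.2, 89.8, -114.5]
wrist_force: [0.2, 0.9, -3.0]
opening: 0.035
```

```bash
python3 - <<'E'
from h import *
go([.659,.058,.107],94.8)
o=bot.get_obs();e=o["ee_pos"]
for n in("wrist","top","scene"):
    c=cams.camera(n);W=cloud(c,o);hsv=cv2.cvtColor(c["frame"],cv2.COLOR_BGR2HSV);H,S,V=[hsv[...,i].astype(int) for i in range(3)]
    x,y,z=[W[...,i] for i in range(3)]
    k=(abs(y-e[1])<.006)&(abs(z-e[2]-.035)<.015)&(abs(x-e[0])<.06)&(V>60);p=W[k]
    if len(p)>10: print(n,len(p),p.min(0),p.max(0),"slope",np.polyfit(p[:,0],p[:,2],1)[0],np.median(p[:,2]))
    cv2.imwrite(f"pics/{n}3.png",c["frame"])
    r=k&((H<6)|(H>172))&(S>150)
    if r.sum(): print("band",r.sum(),np.median(W[r],0),W[r].min(0),W[r].max(0))
a=cv2.imread("pics/scene3.png")[120:240,220:380]
b=cv2.imread("pics/wrist3.png")
cv2.imwrite("pics/mix3.png",np.vstack([cv2.resize(a,(400,300),interpolation=cv2.INTER_CUBIC),cv2.resize(b,(400,300))]))
E
```

```text
pos [0.6576 0.0557 0.1678] ty [-0.082  0.997 -0.002] tx [-0.0011 -0.0025 -1.    ] tz [ 0.997  0.082 -0.001] q6 0.2 t 6.1 open 0.034996199265131256
shift [0.0608 0.0023 0.0017] roll -0.0015 F [ 0.23  0.95 -2.98]
wrist 4445 [0.61618206 0.04968813 0.18789437] [0.68333019 0.06168143 0.20533175] slope 0.0193344386216162 0.20303255351520863
band 1471 [0.65653909 0.05575755 0.20325632] [0.6443945  0.04969898 0.2003404 ] [0.67001623 0.06168048 0.20533175]
scene 46 [0.61663589 0.05015651 0.19348476] [0.69760262 0.0615768  0.20763467] slope -0.02202366462289647 0.20444601580522292
band 5 [0.66612198 0.05443261 0.20528595] [0.66323118 0.05195822 0.20413362] [0.66867371 0.05958207 0.20733787]
```

View pics/mix3.png

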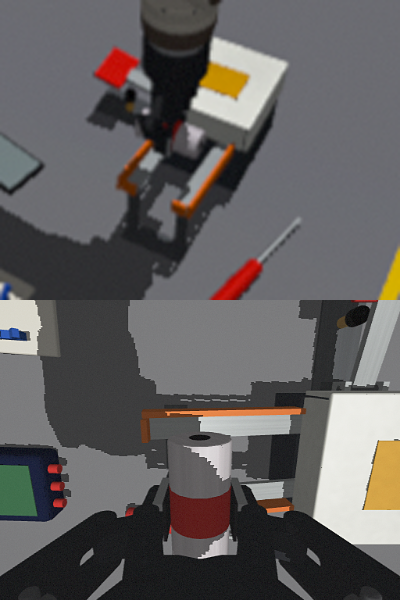

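The insert is level and centred between the guides: scene crop at (190,140), wrist view at (200,500) between the guides at rows 415 and 510. Lowering.

{"api": "apply_moves", "payload": {"commands": [[0.02, 0.002, 0.002, 0, -1], [0.04, 0.002, 0.002, 0, -1], [0.05, 0.002, 0.002, 0, -1], [0.056, 0.002, 0.002, 0, -1], [0.06, 0.002, 0.002, 0, -1], [0.062, 0.002, 0.002, 0, -1], [0.063, 0.002, 0.002, 0, -1], [0.063, 0.002, 0.002, 0, -1]]}}

```text
time: 7.05
ee_pos: [0.6608, 0.0575, 0.1087]
tcp_rot: [-28.8, 89.7, -24.2]
wrist_force: [0.1, -0.2, -3.0]
opening: 0.0351
```

{"api": "apply_moves", "payload": {"commands": [[0.002, 0, -0.001, 0, -1], [0.004, 0, -0.001, 0, -1], [0.004, 0, -0.001, 0, -1]]}}

```text
time: 7.35
ee_pos: [0.66, 0.0575, 0.1051]
tcp_rot: [-25.1, 89.7, -20.4]
wrist_force: [-0.1, 0.8, -0.2]
opening: 0.0348
```

The rails now carry the insert's weight. Opening gradually, then rising.

{"api": "apply_moves", "payload": {"commands": [[0, 0, 0, 0, -0.05], [0, 0, 0, 0, 0.1], [0, 0, 0, 0, 0.3], [0, 0, 0, 0, 0.6], [0, 0, 0, 0, 1], [0, 0, 0, 0, 1], [-0.01, 0, 0, 0, 1], [-0.02, 0, 0, 0, 1], [-0.035, 0, 0, 0, 1], [-0.06, 0, 0, 0, 1], [-0.1, 0, 0, 0, 1], [-0.1, 0, 0, 0, 1]]}}

```text
time: 8.55
ee_pos: [0.661, 0.0578, 0.2127]
tcp_rot: [-8.8, 89.2, -4.1]
wrist_force: [-0.2, 0.0, 0.2]
opening: 0.0853
```

```bash
python3 - <<'E'
from h import *
go([.484,.208,.15],0)
for n in("wrist","scene"):
    c=cams.camera(n);o=bot.get_obs();cv2.imwrite(f"pics/{n}4.png",c["frame"])
    W=cloud(c,o)
    if n=="wrist":
        hsv=cv2.cvtColor(c["frame"],cv2.COLOR_BGR2HSV);k=((hsv[...,0]<6)|(hsv[...,0]>172))&(hsv[...,1]>150)&(W[...,2]>.1)&(W[...,2]<.15)&(abs(W[...,0]-.655)<.05)
        if k.any(): print("band",k.sum(),np.median(W[k],0))
a=cv2.imread("pics/scene4.png")[120:240,220:380];b=cv2.imread("pics/wrist4.png")
cv2.imwrite("pics/mix4.png",np.vstack([cv2.resize(a,(400,300),interpolation=cv2.INTER_CUBIC),cv2.resize(b,(400,300))]))
E
```

```text
pos [0.661  0.0578 0.2127] ty [-0.081  0.997 -0.002] tx [ 0.0142 -0.001  -0.9999] tz [0.997 0.081 0.014] q6 0.4 t 8.55 open 0.08525245690682184
shift [ 0.0601  0.1643 -0.1651] roll -1.4893 F [-0.25  0.02  0.18]
band 1220 [0.6522416  0.1313271  0.12230247]
```

View pics/mix4.png

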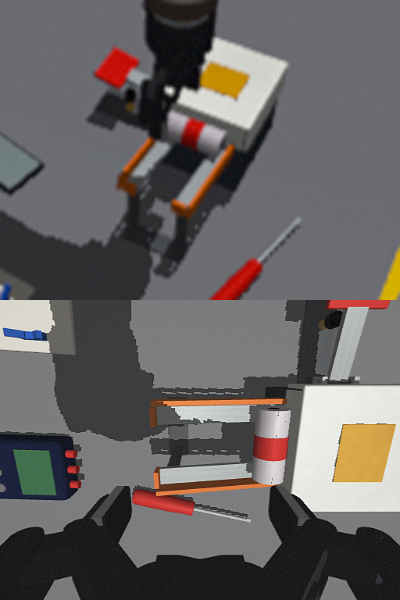

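The insert waits against the lid; its band is measured at (0.652, 0.131), as expected. Closing the fingers and moving above the pedal pad.

{"api": "apply_moves", "payload": {"commands": [[0, 0.018, -0.018, 0, -1], [0, 0.036, -0.036, 0, -1], [0, 0.054, -0.054, 0, -1], [0, 0.072, -0.072, 0, -1], [0, 0.09, -0.09, 0, -1], [0, 0.108, -0.108, 0, -1], [0.01, 0.126, -0.126, 0, -1], [0.02, 0.145, -0.145, 0, -1], [0.04, 0.164, -0.165, 0, -1], [0.06, 0.164, -0.165, 0, -1], [0.06, 0.164, -0.165, 0, -1], [0.06, 0.164, -0.165, 0, -1]]}}

```text
time: 9.85
ee_pos: [0.4827, 0.2074, 0.1459]
tcp_rot: [-18.9, 89.5, -14.3]
wrist_force: [-0.3, 0.3, 0.5]
opening: -0.0002
```

```bash
python3 - <<'E'
from h import *
c=cams.camera("wrist");o=bot.get_obs();cv2.imwrite("pics/w5.png",c["frame"]);W=cloud(c,o)
hsv=cv2.cvtColor(c["frame"],cv2.COLOR_BGR2HSV);k=((hsv[...,0]<6)|(hsv[...,0]>172))&(hsv[...,1]>150)&(W[...,2]>.06)&(W[...,2]<.1)&(abs(W[...,0]-.48)<.06)&(abs(W[...,1]-.208)<.06)
print("pad",k.sum(),W[k].min(0),W[k].max(0),cv2.minAreaRect(W[k][:,:2].astype(np.float32)))
go([.4835,.208,.09])
E
```

```text
pad 4520 [0.46008718 0.17878689 0.07741697] [0.50788406 0.24463144 0.08866305] ((0.483994722366333, 0.21153506636619568), (0.043885767459869385, 0.06326381117105484), 4.680379867553711)
pos [0.4832 0.2074 0.1465] ty [-0.081  0.997 -0.002] tx [ 0.0089 -0.0015 -1.    ] tz [0.997 0.081 0.009] q6 18.7 t 9.9 open -0.0003638392241454197
shift [ 0.0565  0.0007 -0.0002] roll 0 F [ 1.07 -0.02 -0.29]
```

View pics/w5.png

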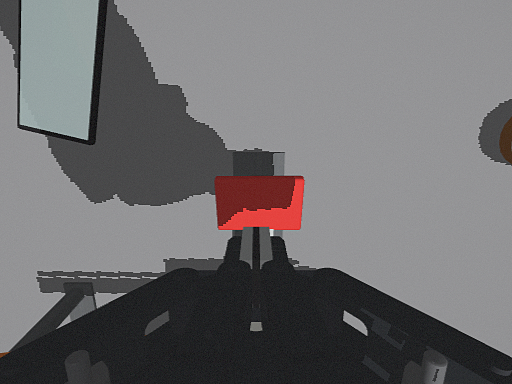

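The wrist view shows the pad at px (260,203), directly under the shut fingertips. Pad centre is about (0.484, 0.210), top z about 0.082. Pressing down in stages.

{"api": "apply_moves", "payload": {"commands": [[0.02, 0.002, 0.001, 0, -1], [0.04, 0.002, 0.001, 0, -1], [0.054, 0.002, 0.001, 0, -1], [0.06, 0.002, 0.001, 0, -1], [0.064, 0.002, 0.001, 0, -1], [0.067, 0.002, 0.001, 0, -1], [0.07, 0.002, 0.001, 0, -1], [0.073, 0.002, 0.001, 0, -1], [0.076, 0.002, 0.001, 0, -1], [0.079, 0.002, 0.001, 0, -1], [0.082, 0.002, 0.001, 0, -1]]}}

```text
time: 11.0
ee_pos: [0.4851, 0.2097, 0.0662]
tcp_rot: [-7.1, 89.4, -2.5]
wrist_force: [-5.3, 0.8, 7.4]
opening: 0.0005
```

{"api": "apply_moves", "payload": {"commands": [[0.002, 0, -0.002, 0, -1], [0.004, 0, -0.003, 0, -1], [0.006, 0, -0.003, 0, -1], [0.008, 0, -0.003, 0, -1]]}}

```text
time: 11.4
ee_pos: [0.4841, 0.2098, 0.0604]
tcp_rot: [-1.5, 89.1, 3.1]
wrist_force: [2.3, -0.5, 7.3]
opening: 0.0
```

{"api": "apply_moves", "payload": {"commands": [[0.0015, 0, 0, 0, -1], [0.003, 0, 0, 0, -1], [0.0045, 0, 0, 0, -1]]}}

```text
time: 11.7
ee_pos: [0.4848, 0.21, 0.0578]
tcp_rot: [0.9, 89.0, 5.5]
wrist_force: [-4.2, -2.2, 7.7]
opening: 0.0006
```

{"api": "apply_moves", "payload": {"commands": [[0.0015, 0, 0, 0, -1], [0.003, 0, 0, 0, -1], [0.0045, 0, 0, 0, -1]]}}

```text
time: 12.0
ee_pos: [0.4852, 0.2101, 0.055]
tcp_rot: [2.4, 89.0, 7.0]
wrist_force: [-4.6, -0.9, 7.6]
opening: 0.0001
```

{"api": "apply_moves", "payload": {"commands": [[0.002, 0, -0.001, 0, -1], [0.003, 0, -0.001, 0, -1], [0.0045, 0, -0.001, 0, -1], [0.006, 0, -0.001, 0, -1]]}}

```text
time: 12.4
ee_pos: [0.4853, 0.2102, 0.0512]
tcp_rot: [3.2, 88.8, 7.8]
wrist_force: [-4.0, -3.3, 11.3]
opening: -0.0002
```

{"api": "apply_moves", "payload": {"commands": [[0.0015, 0, -0.001, 0, -1], [0.003, 0, -0.001, 0, -1], [0.0045, 0, -0.001, 0, -1]]}}

```text
time: 12.7
ee_pos: [0.4855, 0.2103, 0.0497]
tcp_rot: [4.2, 88.6, 8.8]
wrist_force: [-7.1, -4.0, 21.7]
opening: 0.0002
```

The force jumped about 10 N in 1.5 mm, so the stop is reached. Holding.

{"api": "apply_moves", "payload": {"commands": [[0.0015, 0, -0.001, 0, -1], [0.0015, 0, -0.001, 0, -1]]}}

```text
time: 12.9
ee_pos: [0.4853, 0.2102, 0.0509]
tcp_rot: [4.7, 88.4, 9.2]
wrist_force: [-5.3, -3.2, 13.1]
opening: 0.0003
```

{"api": "apply_moves", "payload": {"commands": [[0.003, 0, -0.001, 0, -1], [0.0038, 0, -0.001, 0, -1], [0.0038, 0, -0.001, 0, -1]]}}

```text
time: 13.2
ee_pos: [0.4854, 0.2103, 0.0502]
tcp_rot: [5.1, 88.2, 9.7]
wrist_force: [-7.2, -4.0, 16.8]
opening: -0.0001
```

{"api": "apply_moves", "payload": {"commands": [[0.0045, 0, -0.001, 0, -1], [0.0045, 0, -0.001, 0, -1], [0.0045, 0, -0.001, 0, -1]]}}

```text
time: 13.5
ee_pos: [0.4855, 0.2103, 0.0494]
tcp_rot: [5.6, 88.0, 10.1]
wrist_force: [-8.2, -5.2, 21.2]
opening: 0.0
```

{"api": "apply_moves", "payload": {"commands": [[0.0038, 0, 0, 0, -1], [0.0038, 0, 0, 0, -1], [0.0038, 0, 0, 0, -1], [0.0038, 0, 0, 0, -1], [0.0038, 0, 0, 0, -1], [0.0038, 0, 0, 0, -1]]}}

```text
time: 14.1
ee_pos: [0.4856, 0.2103, 0.0491]
tcp_rot: [6.3, 87.9, 10.8]
wrist_force: [-13.3, -4.8, 25.0]
opening: -0.0001
```

```bash
python3 - <<'E'
from h import *
c=cams.camera("scene");a=c["frame"][110:240,220:380];t=cams.camera("top")["frame"][130:240,160:280]
cv2.imwrite("pics/mix6.png",np.hstack([cv2.resize(a,(480,390),interpolation=cv2.INTER_CUBIC),cv2.resize(t,(320,390),interpolation=cv2.INTER_CUBIC)]))
print(cams.spot_in("insert_mid","scene")[:2])
go([.484,.21,.05])
E
```

```text
[{'rect': [300.2, 154.3, 322.8, 171.5], 'confidence': 0.79}]
pos [0.4856 0.2103 0.0491] ty [-0.079  0.997  0.004] tx [ 0.0353  0.0068 -0.9994] tz [0.996 0.079 0.036] q6 19.1 t 14.25 open -8.731166635082502e-06
shift [-0.0009 -0.0002 -0.0016] roll 0 F [-14.36  -4.8   24.16]
```

View pics/mix6.png

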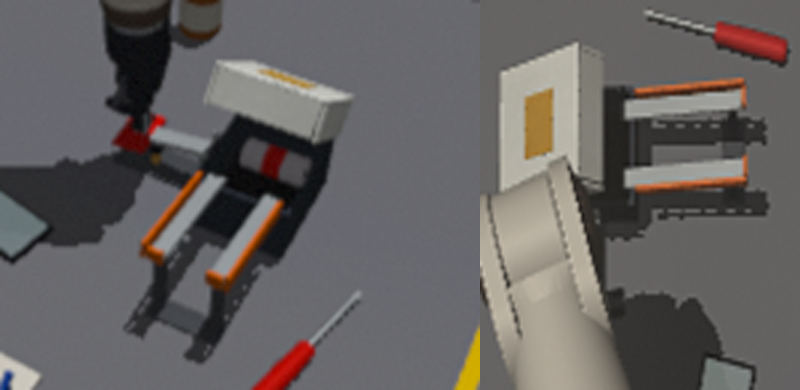

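The scene crop shows the lid raised (px 280,100) and the insert inside the box (275,160). The side load has grown, so I'm easing up now, slowly.

{"api": "apply_moves", "payload": {"commands": [[0.002, 0, -0.0015, 0, -1], [0.001, 0, -0.002, 0, -1], [0, 0, -0.002, 0, -1], [-0.001, 0, -0.002, 0, -1], [-0.002, 0, -0.002, 0, -1], [-0.003, 0, -0.002, 0, -1], [-0.004, 0, -0.002, 0, -1], [-0.005, 0, -0.002, 0, -1], [-0.006, 0, -0.002, 0, -1], [-0.007, 0, -0.002, 0, -1]]}}

```text
time: 15.25
ee_pos: [0.485, 0.2102, 0.0584]
tcp_rot: [6.0, 87.7, 10.5]
wrist_force: [1.3, -3.2, 7.2]
opening: -0.0002
```

{"api": "apply_moves", "payload": {"commands": [[0.0015, 0, 0, 0, -1], [0.0005, 0, 0, 0, -1], [-0.0005, 0, 0, 0, -1], [-0.0015, 0, 0, 0, -1], [-0.0025, 0, 0, 0, -1], [-0.0035, 0, 0, 0, -1], [-0.0045, 0, 0, 0, -1], [-0.0055, 0, 0, 0, -1], [-0.0065, 0, 0, 0, -1], [-0.0075, 0, 0, 0, -1]]}}

```text
time: 16.25
ee_pos: [0.4861, 0.2104, 0.068]
tcp_rot: [6.5, 87.5, 10.9]
wrist_force: [2.0, -0.5, 5.5]
opening: -0.0001
```

{"api": "apply_moves", "payload": {"commands": [[0.0015, 0, 0, 0, -1], [0.0005, 0, 0, 0, -1], [-0.0005, 0, 0, 0, -1], [-0.0015, 0, 0, 0, -1], [-0.0025, 0, 0, 0, -1], [-0.0035, 0, 0, 0, -1], [-0.0045, 0, 0, 0, -1], [-0.0055, 0, 0, 0, -1]]}}

```text
time: 17.05
ee_pos: [0.4877, 0.2107, 0.0757]
tcp_rot: [6.7, 87.2, 11.2]
wrist_force: [3.8, -0.5, 5.1]
opening: 0.0
```

{"api": "apply_moves", "payload": {"commands": [[0.0015, 0, 0, 0, -1], [0.001, 0, 0, 0, -1], [0.0005, 0, 0, 0, -1], [0, 0, 0, 0, -1], [-0.0005, 0, 0, 0, -1], [-0.001, 0, 0, 0, -1], [-0.0015, 0, 0, 0, -1], [-0.002, 0, 0, 0, -1], [-0.0025, 0, 0, 0, -1], [-0.003, 0, 0, 0, -1]]}}

```text
time: 18.05
ee_pos: [0.4889, 0.211, 0.0803]
tcp_rot: [7.1, 87.0, 11.6]
wrist_force: [4.6, -0.6, 3.9]
opening: 0.0001
```

{"api": "apply_moves", "payload": {"commands": [[0.0015, 0, 0, 0, -1], [0.001, 0, 0, 0, -1], [0.0005, 0, 0, 0, -1], [0, 0, 0, 0, -1], [-0.0005, 0, 0, 0, -1], [-0.001, 0, 0, 0, -1], [-0.0015, 0, 0, 0, -1], [-0.002, 0, 0, 0, -1]]}}

```text
time: 18.85
ee_pos: [0.489, 0.211, 0.0824]
tcp_rot: [7.3, 87.0, 11.7]
wrist_force: [4.0, -0.1, 5.2]
opening: -0.0002
```

{"api": "apply_moves", "payload": {"commands": [[0.001, 0, 0, 0, -1], [0.0005, 0, 0, 0, -1], [0, 0, 0, 0, -1], [-0.0005, 0, 0, 0, -1], [-0.001, 0, 0, 0, -1], [-0.0015, 0, 0, 0, -1], [-0.002, 0, 0, 0, -1], [-0.0025, 0, 0, 0, -1], [-0.003, 0, 0, 0, -1]]}}

```text
time: 19.75
ee_pos: [0.4886, 0.2109, 0.0852]
tcp_rot: [7.2, 87.0, 11.7]
wrist_force: [0.6, 0.5, 0.7]
opening: -0.0001
```

Contact has ended. Retreating upward and checking.

{"api": "apply_moves", "payload": {"commands": [[-0.003, 0, 0, 0, -1], [-0.008, 0, 0, 0, -1], [-0.02, 0, 0, 0, -1], [-0.05, 0, 0, 0, -1], [-0.09, 0, 0, 0, -1], [-0.12, 0, -0.03, 0, -1], [-0.12, 0, -0.07, 0, -1], [-0.12, 0, -0.1, 0, -1], [-0.12, 0, -0.1, 0, -1]]}}

```text
time: 20.65
ee_pos: [0.3806, 0.2018, 0.2018]
tcp_rot: [8.1, 86.9, 12.6]
wrist_force: [0.5, 0.9, 0.5]
opening: -0.0002
```

```bash
python3 - <<'E'
from h import *
for n in("scene","top"):
    c=cams.camera(n);W=cloud(c);hsv=cv2.cvtColor(c["frame"],cv2.COLOR_BGR2HSV);H,S=hsv[...,0],hsv[...,1]
    k=((H<6)|(H>172))&(S>150)&(abs(W[...,0]-.485)<.04)&(abs(W[...,1]-.208)<.05)&(W[...,2]>.03)&(W[...,2]<.12)
    l=(abs(W[...,0]-.642)<.05)&(abs(W[...,1]-.22)<.05)&(W[...,2]>.09)&(W[...,2]<.25)
    print(n,"pad z",k.sum(),np.median(W[k][:,2]) if k.any() else 0,"lid z pct",np.percentile(W[l][:,2],[5,50,95]) if l.any() else 0)
    cv2.imwrite(f"pics/{n}7.png",c["frame"])
    print(cams.spot_in("insert_mid",n)[:2])
E
```

```text
scene pad z 158 0.08167768314393986 lid z pct [0.13235668 0.13554771 0.13857543]
[]
top pad z 147 0.08131196633349907 lid z pct [0.12808765 0.13474579 0.14080055]
[]
```

View pics/scene7.png

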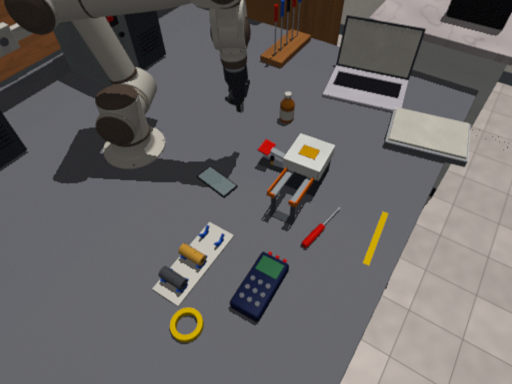

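The lid is shut (px 309,155), the pedal is up (267,148), the insert is inside the box, and everything else is in place. Handing in.

```bash
python3 -c "
from workcell import bot
print(bot.job_done())"
```

```text
the job is handed in; nothing more can be done
None
```

The job is done and handed in at about 21 s of robot time, but the push on the pedal came close to the forcing limit and may have touched it.

- **Insert:** I took the red-banded insert off the rack and laid it on the upper rails. It rolled down to the lid and waited there, measured at (0.652, 0.131), within a few mm of where it should wait.
- **Pedal:** I pressed it about 32 mm down onto the stop. I held it for just over 1 s, while a picture showed the lid raised and the insert already inside the box. Then I eased it up over about 5 s until contact ended.
- **Last checks:** The pad is back at z ≈ 0.082 and the lid top at z ≈ 0.135, both as at the start. The chute is empty and the detector no longer sees the insert outside the box. The other things look unmoved, and the robot is clear of everything.
- **Doubtful point:** During the hold the downward push was mostly 17–25 N. Sideways friction on the pad rose to about 15 N by the end, so the total reached about 28.5 N, just over the 28 N limit. The downward push alone stayed below the limit in every reading I took.

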